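Line up the amber bottles by size

ROBOT

A 7-joint arm with a two-finger parallel gripper is mounted at the origin on the work surface. World frame = base frame: x ahead of the robot, y to its left, z up, the work surface at z = 0. Lengths are in m, angles in rad, forces in N, time in s.
With the tool pointing down it reaches from about 0.4 to 0.85 m from the base axis. Payload 4.5 kg.
Tool frame: the origin (TCP) lies between the finger pads; the fingertips stand 25 mm ahead of it and the grasp point (between the pads) lies 6 mm ahead of it (r.tips_ahead is the distance from the TCP to the fingertips, in m); z points along the fingers, y is the direction in which the jaws open and shut (so a half turn about z gives the same grasp; the last joint's range is limited). The gripper opens to 88 mm and grips with 3 to 60 N. Pads are 18 mm wide; open, the fingers measure 123 mm over their backs; the gripper's body (75 mm by 187 mm) begins 45 mm behind the grasp point.
Start: joints at [-1.291, 0.689, -0.195, 1.565, 0.157, 0.902, -0.215], TCP at [0.152, 0.606, 0.264] pointing down, gripper open.
Joint ranges: [-3.01, 3.01], [-0.46, 2.08], [-1.47, 1.51], [0.13, 2.56], [-1, 4.14], [0.04, 2.09], [-2.66, 2.66]. Speed limits (rad/s): [2.57, 2.57, 3.14, 3.14, 3.14, 3.14, 3.14].

INTERFACE

Orientations are given as a unit quaternion [x, y, z, w].
In Python, from plant import r, imaging gives the robot as it stands.
- The arm moves only by the tool send_rows, never from a script. Its argument "moves" is one flat list of numbers, 6 for each row, row after row: the shift along the tool's x, y, z in m, then the turn, a rotation vector about the tool's x, y, z in degrees. A call has exactly 5 rows; each row is the pose to reach, as a shift and turn from the pose measured when the call began, along the tool's axes at that moment; what a row does not reach only later rows make up. A row lasts 1/12 s, in which the tool goes at most 41.7 mm and 7.16 degrees, less where a joint would pass 70% of its speed; a pose out of reach is approached as far as the arm can. A call with a gripper value outside its range is refused whole. "claw" is the closure, from -1 (fully open) to 1 (shut), so that 0 is half open, set as the call begins (left out, the last holds). The fingers move at their own pace and stop on an object; "grip_force" is the grip in N (left out, the last holds). Time passes only in rows, so rows that repeat a pose let the fingers close, or fill a call up. It gives the time, the measured TCP pose, the force and the opening at its end, in the units of the state.
- r.get_state(): the state, without advancing time (a new reading comes with each control period).
- imaging.snapshot(name): name is "scene" or "side" or "wrist"; returns a dict with "image" (384x512x3 uint8, red, green, blue), "depth" (384x512 float32, m along the optical axis (not along the pixel's ray), 0 where there is no reading), "mtx" (3x3 intrinsics, pixels), "rvec" (rotation vector, rad) and "tvec" (3), from world to camera coordinates, as OpenCV has them. Camera axes: x right, y down, z forward; pixel columns grow to the right and rows downward; lengths in m; the calibration is good to about 2 mm. A picture is of the moment at which its call begins.
- r.finish_job(): hands the job in, once; it reports no verdict.
Trained networks look in a picture, given as the dict that the camera call returned (one of the last four; its "shot" number tells which), for a name from the list of things; names that differ only in an ending like _2 or _b are one class to them, and where a whole thing is asked for, a point or a joint stands for the part that bears it (a point fixed in the world has none). Each returns a list of dicts, best first, with "score" (0 to 1); they miss things now and then, are a little off and sometimes report something else, mostly with a low value. They report only what shows in the picture. A call takes as long as a camera call.
- imaging.look_for(query, picture): "box" ([centre column, centre row, width, height] as shares, 0 to 1, of the picture: columns of its width, rows of its height, round what is visible of it).
- imaging.silhouettes(query, picture): "pixels" (384x512 bool, what is visible of it) and "box" ([centre column, centre row, width, height] as shares, 0 to 1, of the picture: columns of its width, rows of its height, round what is visible of it).
- imaging.pinpoint(query, picture): "point" ([column, row] as shares, 0 to 1, of the picture: columns of its width, rows of its height: a listed point, or the origin of a listed thing).
The state is a dict: "clock": time; "q": joint angles; "qd": joint speeds; "joint_torque": joint torques, N m; "tool_pos": TCP position; "eef_rot": TCP orientation; "contact_force": force on the tool from outside, world axes, zero at the start; "moment": the same for the moment, N m; "opening": opening from 0.0 (shut) to 1.0 (fully open).
Only numpy, scipy, OpenCV 4.12 (cv2) and the standard library are available. Lean on these libraries where they do the work, as an engineer would, in place of code of your own. Each camera call takes 0.05 s, during which the arm holds its last target.

TASK

Line up the four blue-capped amber bottles on the board in order of size, one standing in the middle of each white disc: the smallest on the disc next to the yellow end stop, then the next larger each time, up to the largest at the grey end. Set each one down upright and let go of it only once it stands on its disc; do not drop or tip any bottle, and leave the stack of dishes where it is.

Things in the scene. Friction and masses are not known exactly. Their poses are not given: they have to be found in the camera images.
- bottle_1_mid (a point): The smallest amber glass bottle, empty and loose, standing upright: 70 mm tall overall, body 40 mm across, blue screw cap 28 mm across and 24 mm high at the top, below it a 6 mm neck 22 mm across, then a 10 mm sloping shoulder. Cap is fixed to the bottle. Point: on the axis, half-way up (35 mm above its underside); z up along the axis. About 60 g.
- bottle_2_mid (a point): The second smallest amber glass bottle, empty and loose, standing upright: 90 mm tall overall, body 48 mm across, blue screw cap 32 mm across and 24 mm high at the top, below it a 6 mm neck 26 mm across, then a 10 mm sloping shoulder. Cap is fixed to the bottle. Point: on the axis, half-way up (45 mm above its underside); z up along the axis. About 90 g.
- bottle_3_mid (a point): The second largest amber glass bottle, empty and loose, standing upright: 112 mm tall overall, body 56 mm across, blue screw cap 38 mm across and 24 mm high at the top, below it a 6 mm neck 32 mm across, then a 10 mm sloping shoulder. Cap is fixed to the bottle. Point: on the axis, half-way up (56 mm above its underside); z up along the axis. About 140 g.
- bottle_4_mid (a point): The largest amber glass bottle, empty and loose, standing upright: 136 mm tall overall, body 64 mm across, blue screw cap 44 mm across and 24 mm high at the top, below it a 6 mm neck 38 mm across, then a 10 mm sloping shoulder. Cap is fixed to the bottle. Point: on the axis, half-way up (68 mm above its underside); z up along the axis. About 210 g.
- pad_left: White disc, 76 mm across and 4 mm thick, fixed on the blue-grey board: left end of the row seen from the robot (+y end). Discs stand 95 mm apart in a straight line. Origin: centre of its underside, 12 mm above the bench; a bottle stands on its top, 16 mm above the bench. y runs along the row, to the left. The board is 110 x 460 mm, 12 mm thick, with a lip along its far edge 22 mm above the bench.
- pad_midleft: White disc, 76 mm across and 4 mm thick, fixed on the blue-grey board: second from the left end (+y end). Discs stand 95 mm apart in a straight line. Origin: centre of its underside, 12 mm above the bench; a bottle stands on its top, 16 mm above the bench. y runs along the row, to the left. The board is 110 x 460 mm, 12 mm thick, with a lip along its far edge 22 mm above the bench.
- pad_midright: White disc, 76 mm across and 4 mm thick, fixed on the blue-grey board: second from the right end (-y end). Discs stand 95 mm apart in a straight line. Origin: centre of its underside, 12 mm above the bench; a bottle stands on its top, 16 mm above the bench. y runs along the row, to the left. The board is 110 x 460 mm, 12 mm thick, with a lip along its far edge 22 mm above the bench.
- pad_right: White disc, 76 mm across and 4 mm thick, fixed on the blue-grey board: right end of the row seen from the robot (-y end). Discs stand 95 mm apart in a straight line. Origin: centre of its underside, 12 mm above the bench; a bottle stands on its top, 16 mm above the bench. y runs along the row, to the left. The board is 110 x 460 mm, 12 mm thick, with a lip along its far edge 22 mm above the bench.
- stop_yellow: Yellow end stop, a block 85 x 22 mm and 30 mm high, fixed on the board just beyond one end disc (65 mm from that disc's centre); at which end varies. A similar grey stop marks the other end. Origin: centre of its underside, 12 mm above the bench.
- dishes_mid (a point): Bystander, to be left alone: pale stack of six closed round dishes, one loose piece 92 mm across and 90 mm tall, to the right of the work. Point: its centre, half-way up; z up.

How it is judged:
At the end, for the whole second after the job is handed in: Each bottle stands upright (within 0.1 rad), at rest and released on its own disc, its axis within 15 mm of the disc's centre: the smallest on the disc next to the yellow stop, then in rising size to the largest at the other end. The stack of dishes stands within 30 mm of where it was (((horizontal distance between stop_yellow and pad_left below 0.1 m and horizontal distance between bottle_1_mid and pad_left below 0.015 m and horizontal distance between bottle_2_mid and pad_midleft below 0.015 m and horizontal distance between bottle_3_mid and pad_midright below 0.015 m and horizontal distance between bottle_4_mid and pad_right below 0.015 m) or (horizontal distance between stop_yellow and pad_right below 0.1 m and horizontal distance between bottle_1_mid and pad_right below 0.015 m and horizontal distance between bottle_2_mid and pad_midright below 0.015 m and horizontal distance between bottle_3_mid and pad_midleft below 0.015 m and horizontal distance between bottle_4_mid and pad_left below 0.015 m)) and angle between each of bottle_1_mid, bottle_2_mid, bottle_3_mid, bottle_4_mid's own z axis and vertical below 0.1 rad and height (world z) of bottle_1_mid between 0.046 and 0.056 m and linear speed of each of bottle_1, bottle_2, bottle_3, bottle_4 below 0.02 m/s and angular speed of each of bottle_1, bottle_2, bottle_3, bottle_4 below 0.2 rad/s and contact force between each of bottle_1, bottle_2, bottle_3, bottle_4 and the fingers below 0.1 N and height (world z) of bottle_2_mid between 0.056 and 0.066 m and height (world z) of bottle_3_mid between 0.067 and 0.077 m and height (world z) of bottle_4_mid between 0.079 and 0.089 m and distance of dishes_mid from where it was at the start of the episode below 0.03 m and angle between dishes_mid's own z axis and vertical below 0.15 rad); the robot touches nothing.
It fails at once if a bottle tipped over (more than 0.7 rad) (angle between any of bottle_1_mid, bottle_2_mid, bottle_3_mid, bottle_4_mid's own z axis and vertical above 0.7 rad).
It fails at once if a bottle dropped: falling free with its foot more than 50 mm above the bench ((contact force between bottle_1 and anything else below 0.01 N and height (world z) of bottle_1_mid above 0.085 m) or (contact force between bottle_2 and anything else below 0.01 N and height (world z) of bottle_2_mid above 0.095 m) or (contact force between bottle_3 and anything else below 0.01 N and height (world z) of bottle_3_mid above 0.106 m) or (contact force between bottle_4 and anything else below 0.01 N and height (world z) of bottle_4_mid above 0.118 m)).
It fails at once if the stack of dishes pushed more than 30 mm or tipped (distance of dishes_mid from where it was at the start of the episode above 0.03 m or angle between dishes_mid's own z axis and vertical above 0.4 rad).
It also fails if it takes over 120 s, if anything falls off the work surface, if the arm or the gripper's body presses on something with over 40 N, if the wrist force passes 120 N, or if a joint passes its speed limit or range.

## Working session

There is one attempt and no reset: what is moved stays moved. The work goes in short steps, Python scripts to look and compute and a tool call to move; the robot and the scene stay as the last step left them, time stands still between calls to the robot, and variables do not carry over. Pictures are saved under pics/ and viewed, and the job is handed in when it is done.

Besides the shell and the picture viewer there is one more tool, called after "Request:" as a command line: name --argument value ..., lists and objects as JSON in quotes. send_rows: Moves the arm, as the interface text tells. Its arguments: {"type":"object","properties":{"moves":{"type":"array"},"claw":{"type":"number"},"grip_force":{"type":"number"}},"required":["moves"]}

```bash
ls; mkdir -p pics
cat > h.py <<'E'
import numpy as np, cv2
from plant import r, imaging
from scipy.spatial.transform import Rotation as R
def snap(n,f=None):
    p=imaging.snapshot(n)
    if f: cv2.imwrite('pics/'+f,cv2.cvtColor(p['image'],cv2.COLOR_RGB2BGR))
    return p
def world(p,u,v,d):
    K=p['mtx'];c=np.array([(u-K[0,2])/K[0,0]*d,(v-K[1,2])/K[1,1]*d,d])
    M=cv2.Rodrigues(np.array(p['rvec'],float))[0]
    return M.T@(c-np.array(p['tvec']).ravel())
def cloud(p):
    d=p['depth'];vv,uu=np.mgrid[:d.shape[0],:d.shape[1]]
    K=p['mtx'];c=np.stack([(uu-K[0,2])/K[0,0]*d,(vv-K[1,2])/K[1,1]*d,d],-1)
    M=cv2.Rodrigues(np.array(p['rvec'],float))[0]
    W=(c-np.array(p['tvec']).ravel())@M
    W[d<=0]=np.nan
    return W
def ray(p,u,v,z):
    a=world(p,u,v,0.);b=world(p,u,v,1.);return a+(b-a)*(z-a[2])/(b[2]-a[2])
E
python3 - <<'E'
from h import *
s=r.get_state();print(s)
for n in ['scene','side','wrist']:
    p=snap(n,n+'0.png');print(n,p['mtx'].tolist() if hasattr(p['mtx'],'tolist') else p['mtx'],p['rvec'],p['tvec'])
E
```

```text
pics
{'clock': 0.0, 'q': array([-1.29119061,  0.68999664, -0.19451309,  1.56632814,  0.15728245,
        0.90251119, -0.21508528]), 'qd': array([ 3.62818030e-04,  1.46698762e-03, -4.82867957e-05, -1.13395325e-03,
       -6.78258338e-04,  6.69233004e-04, -3.32594960e-04]), 'joint_torque': array([-1.07085320e-04, -5.27559614e+01, -1.26719903e+00, -1.53424537e+01,
       -5.26618597e-02,  6.35982797e-03,  1.73523035e-04]), 'tool_pos': array([0.15198567, 0.60563438, 0.26290631]), 'eef_rot': array([ 1.22551154e-01,  9.92461765e-01, -9.25254857e-04, -5.31071204e-05]), 'contact_force': array([-1.39001368, -0.57246   , -0.59667488]), 'moment': array([-0.04071357, -0.07222474, -0.02535504]), 'opening': 0.9983826800827085}
scene [[381.64050351741514, 0.0, 245.59387380262902], [0.0, 381.64050351741514, 189.79775161379183], [0.0, 0.0, 1.0]] [ 1.42354674  1.95510987 -0.9901742 ] [ 0.2420723  -0.24841509  1.30616167]
side [[367.7863877131051, 0.0, 261.03268445468285], [0.0, 367.7863877131051, 193.83217288255668], [0.0, 0.0, 1.0]] [ 2.11202112 -0.20044007  0.12495957] [-0.55688356  0.08835773  0.98396681]
wrist [[295.40600388116655, 0.0, 252.4434631709611], [0.0, 295.40600388116655, 187.45558260847702], [0.0, 0.0, 1.0]] [-2.29897129 -1.79697964 -0.2416743 ] [-0.62414392 -0.03722981  0.38808704]
```

View pics/scene0.png

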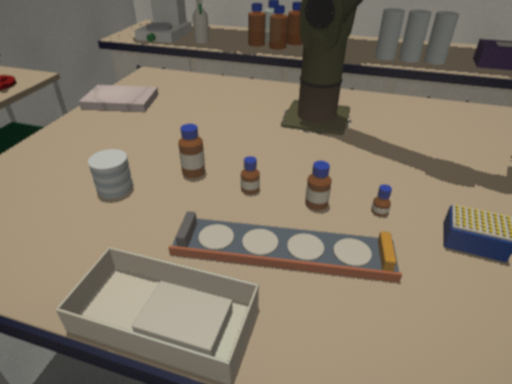

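View pics/side0.png

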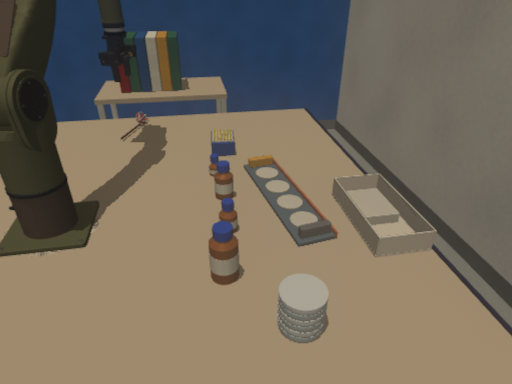

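View pics/wrist0.png

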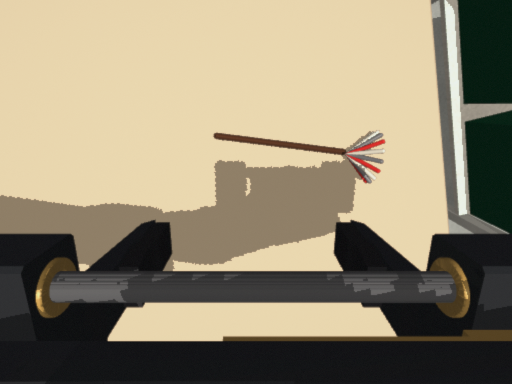

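The scene view shows the yellow stop at (388,250), which is the robot's left (+y), and the grey one at (185,230). The bottles, by cap, are the largest at (190,131), 2nd smallest at (250,162), 2nd largest at (320,168) and smallest at (385,190). The dishes are at (111,173). Next I measure positions.

```bash
cat > meas.py <<'E'
from h import *
def bottles(p,name):
    im=p['image'].astype(int);W=cloud(p)
    # blue caps
    m=((im[...,2]>im[...,0]*1.6)&(im[...,2]>im[...,1]*1.6)&(im[...,2]>60)&(W[...,2]>0.03)&(W[...,2]<0.2)&(W[...,0]>0.2)&(W[...,0]<1)).astype(np.uint8)
    n,l,st,c=cv2.connectedComponentsWithStats(m)
    for i in range(1,n):
        if st[i,4]<15: continue
        P=W[l==i]; zt=np.nanpercentile(P[:,2],95)
        T=P[P[:,2]>zt-0.004]
        # algebraic circle fit on side pts
        print(name,'cap px',c[i].round(0),'n',st[i,4],'ztop',zt.round(4),'top mean',T.mean(0).round(4),'xr',np.nanpercentile(P[:,0],[2,98]).round(3),'yr',np.nanpercentile(P[:,1],[2,98]).round(3))
if __name__=='__main__':
    for n in ['scene','side']:
        p=imaging.snapshot(n)
        bottles(p,n)
        for q in ['bottle_1_mid','pad_left','stop_yellow','dishes_mid']:
            z={'b':0.05,'p':0.012,'s':0.012,'d':0.045}[q[0]]
            for o in imaging.pinpoint(q,p)[:6]:
                u,v=o['point'][0]*512,o['point'][1]*384
                print(n,q,round(o['score'],2),round(u),round(v),ray(p,u,v,z).round(4))
        im=p['image'].astype(int);W=cloud(p)
        m=((im.min(-1)>130)&(im.max(-1)-im.min(-1)<60)&(np.abs(W[...,2]-0.016)<0.006)).astype(np.uint8)
        k,l,st,c=cv2.connectedComponentsWithStats(m)
        for i in range(1,k):
            if st[i,4]<150: continue
            P=W[l==i];(cx,cy),rad=cv2.minEnclosingCircle(P[:,:2].astype(np.float32))
            print(n,'disc',c[i].round(0),st[i,4],P.mean(0).round(4),round(cx,4),round(cy,4),round(rad,4))
E
python3 meas.py
```

```text
scene cap px [189. 131.] n 159 ztop 0.1371 top mean [ 0.4381 -0.261   0.1358] xr [0.421 0.455] yr [-0.279 -0.244]
scene cap px [250. 162.] n 88 ztop 0.0915 top mean [ 0.4657 -0.0904  0.09  ] xr [0.453 0.477] yr [-0.102 -0.079]
scene cap px [321. 168.] n 164 ztop 0.1134 top mean [0.4741 0.0793 0.112 ] xr [0.46  0.488] yr [0.065 0.094]
scene cap px [385. 190.] n 90 ztop 0.0713 top mean [0.4574 0.2255 0.07  ] xr [0.447 0.468] yr [0.215 0.236]
scene cap px [493. 243.] n 336 ztop 0.0528 top mean [0.5423 0.425  0.0514] xr [0.538 0.547] yr [0.383 0.47 ]
scene bottle_1_mid 0.68 378 198 [0.4714 0.2154 0.05  ]
scene bottle_1_mid 0.4 217 237 [ 0.7006 -0.0849  0.05  ]
scene pad_left 0.64 351 254 [0.6265 0.177  0.012 ]
scene stop_yellow 0.65 383 257 [0.6159 0.2383 0.012 ]
scene dishes_mid 0.68 109 175 [ 0.5689 -0.4287  0.045 ]
scene disc [216. 236.] 653 [ 0.6661 -0.1041  0.0164] 0.6654 -0.104 0.038
scene disc [260. 241.] 692 [ 0.652  -0.0101  0.0164] 0.6516 -0.0109 0.0378
scene disc [305. 246.] 721 [0.6377 0.0837 0.0163] 0.6359 0.083 0.0376
scene disc [352. 251.] 755 [0.6237 0.1774 0.0163] 0.6225 0.177 0.0377
side cap px [214. 155.] n 25 ztop 0.0716 top mean [0.4533 0.2233 0.0701] xr [0.443 0.463] yr [0.211 0.239]
side cap px [222. 164.] n 52 ztop 0.1135 top mean [0.4666 0.0736 0.112 ] xr [0.452 0.481] yr [0.059 0.089]
side cap px [227. 201.] n 62 ztop 0.0912 top mean [ 0.4596 -0.0958  0.09  ] xr [0.447 0.472] yr [-0.107 -0.082]
side cap px [222. 227.] n 189 ztop 0.1375 top mean [ 0.4314 -0.2676  0.1361] xr [0.413 0.449] yr [-0.285 -0.249]
side bottle_1_mid 0.68 215 161 [0.4542 0.2162 0.05  ]
side pad_left 0.53 264 174 [0.6122 0.1691 0.012 ]
side stop_yellow 0.67 260 162 [0.6158 0.2591 0.012 ]
side dishes_mid 0.65 299 306 [ 0.5578 -0.4213  0.045 ]
```

```bash
cat > meas2.py <<'E'
from h import *
B={1:(.455,.225,.070),2:(.463,-.093,.090),3:(.470,.076,.112),4:(.435,-.264,.136)}
for n in ['scene','side']:
    p=imaging.snapshot(n);W=cloud(p)
    for b,(x,y,h) in B.items():
        P=W.reshape(-1,3);near=np.hypot(P[:,0]-x,P[:,1]-y)<0.04
        T=P[near&(abs(P[:,2]-h)<0.003)]
        if len(T): 
            (cx,cy),rr=cv2.minEnclosingCircle(T[:,:2].astype(np.float32));print(n,b,len(T),'top',T.mean(0).round(4),cx.__round__(4),cy.__round__(4),round(rr,4))
        from scipy.optimize import least_squares
        from_body=P[near&(P[:,2]>0.008)&(P[:,2]<h-0.044)]
        rb={1:.02,2:.024,3:.028,4:.032}[b]
        f=least_squares(lambda c:np.hypot(from_body[:,0]-c[0],from_body[:,1]-c[1])-rb,[x,y],loss='soft_l1',f_scale=.002)
        print('   body',len(from_body),f.x.round(4),np.sqrt(np.mean(f.fun**2)).round(4))
    im=p['image'].astype(int)
    P=W[(abs(W[...,2]-.016)<.003)&(im.min(-1)>110)&(W[...,0]>.55)&(W[...,0]<.75)&(abs(W[...,1]-.03)<.2)]
    for i,(x,y) in enumerate([(.666,-.104),(.652,-.01),(.637,.0835),(.6237,.1774)]):
        Q=P[np.hypot(P[:,0]-x,P[:,1]-y)<.047]
        print(n,'disc',len(Q),Q.mean(0).round(4) if len(Q) else '', np.ptp(Q,axis=0).round(3))
    # dishes
    P=W.reshape(-1,3);T=P[(np.hypot(P[:,0]-.56,P[:,1]+.42)<.08)&(P[:,2]>.085)];print('dish',len(T),T.mean(0).round(4))
E
python3 meas2.py
```

```text
scene 1 77 top [0.4549 0.2257 0.07  ] 0.4548 0.2257 0.0136
   body 119 [0.4529 0.2257] 0.0011
scene 2 79 top [ 0.463  -0.0917  0.0898] 0.4621 -0.092 0.0156
   body 235 [ 0.4604 -0.0929] 0.0012
scene 3 134 top [0.4706 0.0791 0.1119] 0.4689 0.0777 0.0198
   body 493 [0.468  0.0785] 0.0011
scene 4 125 top [ 0.4349 -0.2627  0.136 ] 0.4336 -0.266 0.0244
   body 666 [ 0.4318 -0.2643] 0.0012
scene disc 711 [ 0.6666 -0.1039  0.0163] [0.076 0.078 0.006]
scene disc 744 [ 0.6526 -0.0102  0.0162] [0.081 0.077 0.006]
scene disc 782 [0.6382 0.0837 0.0163] [0.08  0.078 0.006]
scene disc 818 [0.6239 0.1774 0.0163] [0.079 0.076 0.006]
dish 655 [ 0.5667 -0.4234  0.09  ]
side 1 28 top [0.4546 0.2252 0.0699] 0.4544 0.2244 0.0145
   body 34 [0.4544 0.2258] 0.0019
side 2 75 top [ 0.4613 -0.0953  0.09  ] 0.4613 -0.093 0.016
   body 85 [ 0.4613 -0.0926] 0.0009
side 3 71 top [0.4688 0.0764 0.1118] 0.4673 0.0789 0.021
   body 325 [0.4692 0.0793] 0.0014
side 4 222 top [ 0.4324 -0.2664  0.1361] 0.4319 -0.2643 0.0227
   body 853 [ 0.4325 -0.2636] 0.0009
side disc 289 [ 0.6628 -0.1018  0.0161] [0.072 0.069 0.005]
side disc 272 [ 0.6496 -0.0122  0.0159] [0.072 0.075 0.006]
side disc 224 [0.6348 0.0813 0.0159] [0.072 0.074 0.005]
side disc 186 [0.6205 0.1752 0.016 ] [0.071 0.075 0.006]
dish 1549 [ 0.5615 -0.4296  0.09  ]
```

Both cameras agree to within 2 mm. The bottles are b1 (.454,.226), b2 (.461,-.093), b3 (.469,.079) and b4 (.433,-.264). The discs, left to right, are (.622,.1765), (.6365,.083), (.651,-.011) and (.665,-.103). I'll grip the caps from above with the jaws along world x.

Request:
send_rows --moves '[-0.025,-0.02,0.003,0,0,7,-0.05,-0.04,0.006,0,0,14,-0.075,-0.06,0.009,0,0,21,-0.1,-0.08,0.012,0,0,28,-0.125,-0.1,0.015,0,0,35]' --claw -1 --grip_force 20

```text
clock: 1.17
tool_pos: [0.2497, 0.4777, 0.2489]
eef_rot: [0.418, 0.908, 0.0, 0.0]
contact_force: [0.1, 0.5, -1.5]
opening: 0.999
```

```bash
cat > go.py <<'E'
import sys
from h import *
s=r.get_state();t=np.array([float(a) for a in sys.argv[1:4]])
Rc=R.from_quat(s['eef_rot']);Rt=R.from_quat([.5**.5,.5**.5,0,0])
print('t',round(s['clock'],2),'pos',s['tool_pos'].round(4),'F',s['contact_force'].round(2),'open',round(s['opening'],3))
print('shift',Rc.inv().apply(t-s['tool_pos']).round(4),'rot',np.degrees((Rc.inv()*Rt).as_rotvec()).round(2),'q',s['q'].round(2))
E
python3 go.py .454 .2257 .18
```

```text
t 1.17 pos [0.2497 0.4777 0.2489] F [ 0.11  0.49 -1.46] open 0.999
shift [-0.3243 -0.0089  0.0688] rot [ 3.000e-02 -3.000e-02  4.058e+01] q [-1.15  0.59 -0.04  1.85  0.03  0.7  -0.5 ]
```

Request:
send_rows --moves '[-0.033,-0.001,0.005,0,0,6,-0.066,-0.002,0.01,0,0,12,-0.099,-0.003,0.015,0,0,18,-0.132,-0.004,0.02,0,0,24,-0.165,-0.005,0.025,0,0,30]'

```text
clock: 1.58
tool_pos: [0.3541, 0.3481, 0.2239]
eef_rot: [0.641, 0.768, 0.001, -0.0]
contact_force: [0.8, 1.0, -0.4]
opening: 1.001
```

```bash
python3 go.py .454 .2257 .18
```

```text
t 1.58 pos [0.3541 0.3481 0.2239] F [ 0.83  0.99 -0.35] open 1.001
shift [-0.1383  0.0763  0.0438] rot [ 0.05 -0.07 10.31] q [-0.92  0.59  0.08  2.   -0.09  0.56 -0.6 ]
```

Request:
send_rows --moves '[-0.03,0.017,0.01,0,0,2.5,-0.06,0.034,0.02,0,0,5,-0.09,0.05,0.03,0,0,7.5,-0.12,0.066,0.038,0,0,10.3,-0.138,0.076,0.044,0,0,10.3]'

```text
clock: 2.0
tool_pos: [0.4559, 0.2224, 0.1793]
eef_rot: [0.709, 0.705, 0.001, 0.001]
contact_force: [0.2, 0.3, 0.1]
opening: 1.001
```

```bash
python3 go.py .454 .2257 .066
python3 - <<'E'
from h import *
p=snap('wrist','w1.png')
E
```

```text
t 2.0 pos [0.4559 0.2224 0.1793] F [0.17 0.34 0.06] open 1.001
shift [ 0.0034 -0.0021  0.1133] rot [ 0.12  0.03 -0.34] q [-0.59  0.67  0.08  2.01 -0.1   0.46 -0.45]
```

View pics/w1.png

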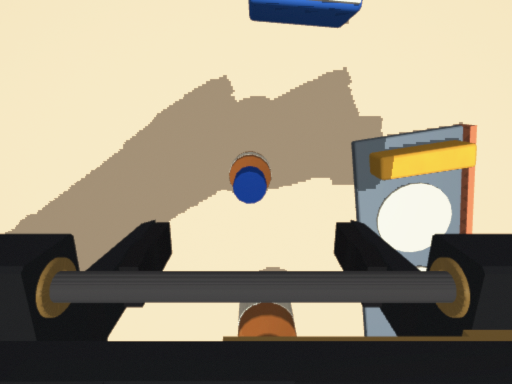

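The wrist view shows the blue cap at (250,186), midway between the fingers. I'll measure it and the left disc from this camera too.

```bash
cat > wm.py <<'E'
import sys
from h import *
x,y,h,rad=map(float,sys.argv[1:5])
p=imaging.snapshot('wrist');W=cloud(p).reshape(-1,3);im=p['image'].reshape(-1,3).astype(int)
T=W[(np.hypot(W[:,0]-x,W[:,1]-y)<rad+.02)&(abs(W[:,2]-h)<.004)]
if len(T):print('top',len(T),T.mean(0).round(4),np.median(T,0).round(4),(T[:,:2].max(0)/2+T[:,:2].min(0)/2).round(4),np.ptp(T,axis=0).round(3))
for (x,y) in [(.665,-.103),(.651,-.011),(.6365,.083),(.622,.1765)]:
    D=W[(np.hypot(W[:,0]-x,W[:,1]-y)<.047)&(abs(W[:,2]-.016)<.006)&(im.min(-1)>150)]
    if len(D)>100:print('disc',len(D),D.mean(0).round(4),(D[:,:2].max(0)/2+D[:,:2].min(0)/2).round(4),np.ptp(D,axis=0).round(3))
E
python3 wm.py .454 .2257 .07 .014
```

```text
top 888 [0.4536 0.2275 0.0687] [0.4538 0.2275 0.0687] [0.4535 0.2273] [0.027 0.027 0.005]
disc 4032 [0.6222 0.1792 0.0146] [0.624  0.1806] [0.079 0.085 0.007]
```

Request:
send_rows --moves '[0.004,-0.002,0.025,0,0,-0.3,0.004,-0.002,0.05,0,0,-0.3,0.004,-0.002,0.08,0,0,-0.3,0.004,-0.002,0.105,0,0,-0.3,0.004,-0.002,0.113,0,0,-0.3]'

```text
clock: 2.52
tool_pos: [0.4525, 0.2263, 0.0636]
eef_rot: [0.707, 0.707, -0.002, -0.0]
contact_force: [0.2, -0.5, -0.3]
opening: 0.997
```

Request:
send_rows --moves '[0,0,0,0,0,0,0,0,0,0,0,0,0,0,0,0,0,0,0,0,0,0,0,0,0,0,0,0,0,0]' --claw 1 --grip_force 15

```text
clock: 2.93
tool_pos: [0.4532, 0.2268, 0.0648]
eef_rot: [0.707, 0.707, -0.0, 0.0]
contact_force: [0.3, -0.5, 0.1]
opening: 0.645
```

Request:
send_rows --moves '[0,0,0,0,0,0,0,0,0,0,0,0,0,0,0,0,0,0,0,0,0,0,0,0,0,0,0,0,0,0]'

```text
clock: 3.35
tool_pos: [0.4533, 0.2268, 0.0649]
eef_rot: [0.707, 0.707, -0.0, 0.0]
contact_force: [-0.7, -0.1, 0.5]
opening: 0.307
```

```bash
python3 go.py .454 .226 .066
python3 - <<'E'
from h import *
p=snap('wrist','w2.png');snap('scene','s2.png')
E
```

```text
t 3.35 pos [0.4533 0.2268 0.0649] F [-0.67 -0.07  0.5 ] open 0.307
shift [-0.0008  0.0007 -0.0011] rot [ 0.01  0.05 -0.02] q [-0.57  0.89  0.03  2.06 -0.12  0.2  -0.44]
```

View pics/w2.png

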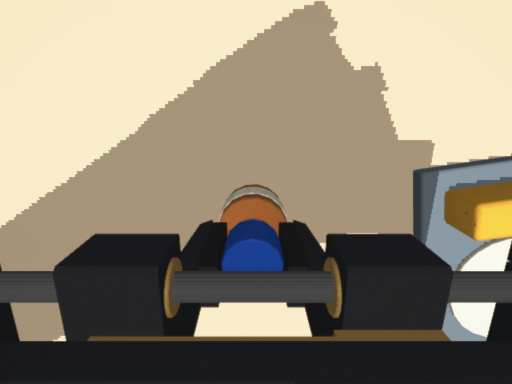

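View pics/s2.png

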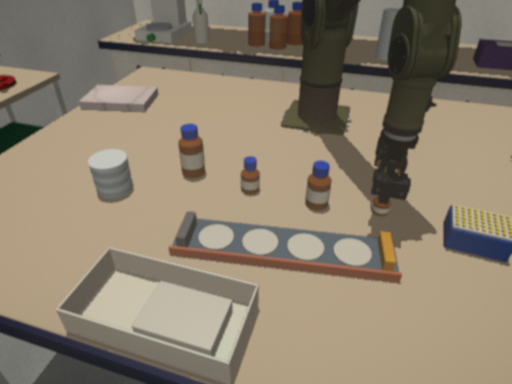

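The grip holds at opening 0.307 (≈27 mm) on the 28 mm cap, and the wrist view shows the cap at (252,248) between the pads. Now lift.

Request:
send_rows --moves '[0,0,-0.003,0,0,0,0,0,-0.012,0,0,0,0,0,-0.025,0,0,0,0,0,-0.038,0,0,0,0,0,-0.048,0,0,0]' --grip_force 20

```text
clock: 3.87
tool_pos: [0.4534, 0.2268, 0.1142]
eef_rot: [0.707, 0.707, -0.0, 0.0]
contact_force: [-0.7, -0.4, 0.3]
opening: 0.308
```

```bash
python3 go.py .622 .1775 .110
python3 - <<'E'
from h import *
p=snap('wrist','w3.png')
E
```

```text
t 3.87 pos [0.4534 0.2268 0.1142] F [-0.69 -0.42  0.35] open 0.308
shift [-0.0493  0.1686  0.0044] rot [ 0.04  0.04 -0.02] q [-0.59  0.79  0.05  2.04 -0.12  0.31 -0.44]
```

View pics/w3.png

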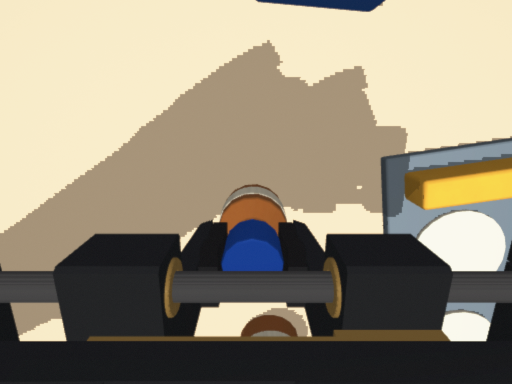

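The bottle came up with the gripper. Now over the left disc.

Request:
send_rows --moves '[-0.004,0.014,0,0,0,0,-0.012,0.04,0,0,0,0,-0.022,0.075,0,0,0,0,-0.032,0.11,0,0,0,0,-0.042,0.145,0,0,0,0]'

```text
clock: 4.33
tool_pos: [0.6003, 0.1845, 0.1163]
eef_rot: [0.707, 0.707, 0.001, 0.001]
contact_force: [0.2, 0.2, -0.8]
opening: 0.312
```

Request:
send_rows --moves '[-0.004,0.013,0,0,0,0,-0.006,0.021,0,0,0,0,-0.007,0.024,0,0,0,0,-0.007,0.024,0,0,0,0,-0.007,0.024,0,0,0,0]'

```text
clock: 4.75
tool_pos: [0.6224, 0.1785, 0.116]
eef_rot: [0.707, 0.708, 0.0, -0.0]
contact_force: [-0.4, 0.4, -0.2]
opening: 0.308
```

```bash
python3 go.py .622 .1775 .082; python3 wm.py 0 0 0 0
python3 - <<'E'
from h import *
snap('scene','s4.png')
E
```

```text
t 4.75 pos [0.6224 0.1785 0.116 ] F [-0.4   0.42 -0.21] open 0.308
shift [-0.0011 -0.0004  0.034 ] rot [-0.   -0.04  0.08] q [-0.37  0.9   0.04  1.61 -0.06  0.63 -0.3 ]
disc 2551 [0.6322 0.065  0.0141] [0.6317 0.0632] [0.081 0.039 0.006]
disc 3597 [0.6231 0.1913 0.0147] [0.6227 0.1852] [0.085 0.06  0.007]
```

View pics/s4.png

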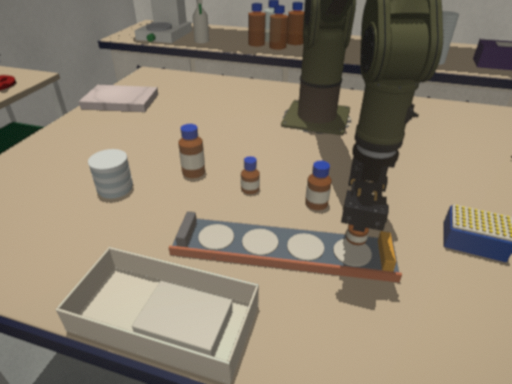

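The bottle hovers over the left disc at (358,235). Lowering it until it touches.

Request:
send_rows --moves '[-0.001,0,0.008,0,0,0,-0.001,0,0.018,0,0,0,-0.001,0,0.026,0,0,0,-0.001,0,0.031,0,0,0,-0.001,0,0.034,0,0,0]'

```text
clock: 5.27
tool_pos: [0.6219, 0.1776, 0.0808]
eef_rot: [0.706, 0.708, -0.0, -0.001]
contact_force: [-1.5, -0.0, 16.5]
opening: 0.309
```

Request:
send_rows --moves '[0,0,0.0005,0,0,0,0,0,0.0005,0,0,0,0,0,0.001,0,0,0,0,0,0.001,0,0,0,0,0,0.001,0,0,0]'

```text
clock: 5.68
tool_pos: [0.6219, 0.1776, 0.0808]
eef_rot: [0.707, 0.708, -0.0, -0.001]
contact_force: [-1.9, -1.4, 8.7]
opening: 0.308
```

```bash
python3 go.py .622 .1775 .081
python3 - <<'E'
from h import *
snap('scene','s5.png');p=snap('side','d5.png')
E
```

```text
t 5.68 pos [0.6219 0.1776 0.0808] F [-1.92 -1.38  8.7 ] open 0.308
shift [-0.0001  0.0001 -0.0002] rot [-0.07 -0.02  0.09] q [-0.37  0.96  0.04  1.62 -0.06  0.57 -0.3 ]
```

View pics/d5.png

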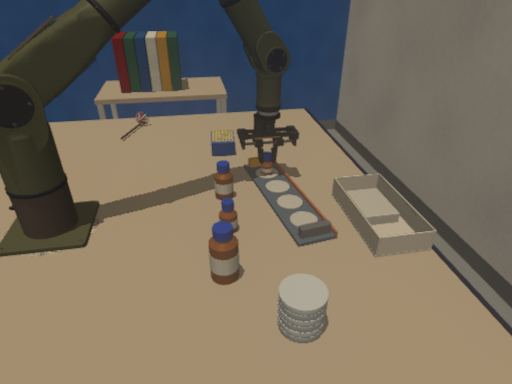

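Contact is confirmed: 9 N upward, with the foot at 16 mm. The side view shows the bottle on the left disc at (267,166), so I release it, opening only part way.

Request:
send_rows --moves '[0,0,0,0,0,0,0,0,0,0,0,0,0,0,0,0,0,0,0,0,0,0,0,0,0,0,0,0,0,0]' --claw -1

```text
clock: 6.2
tool_pos: [0.6219, 0.1775, 0.0806]
eef_rot: [0.707, 0.708, -0.0, -0.001]
contact_force: [-1.1, 0.1, 0.1]
opening: 0.66
```

Request:
send_rows --moves '[0,0,0,0,0,0,0,0,-0.015,0,0,0,0,0,-0.035,0,0,0,0,0,-0.06,0,0,0,0,0,-0.09,0,0,0]'

```text
clock: 6.62
tool_pos: [0.621, 0.1772, 0.1702]
eef_rot: [0.707, 0.708, -0.002, -0.001]
contact_force: [0.7, 0.7, 0.0]
opening: 0.997
```

```bash
python3 go.py .461 -.0926 .17; python3 wm.py .622 .1776 .086 .014
```

```text
t 6.62 pos [0.621  0.1772 0.1702] F [0.74 0.73 0.01] open 0.997
shift [-0.2695 -0.1604  0.0011] rot [-0.26  0.04  0.1 ] q [-0.38  0.83  0.05  1.58 -0.06  0.73 -0.3 ]
top 1059 [0.6217 0.1785 0.0847] [0.6216 0.1785 0.0847] [0.6219 0.178 ] [0.027 0.028 0.005]
disc 1741 [0.6491 0.0133 0.0136] [0.6495 0.0148] [0.088 0.042 0.006]
disc 3165 [0.636  0.1006 0.0136] [0.6367 0.083 ] [0.093 0.093 0.007]
disc 3036 [0.6242 0.1771 0.0139] [0.6248 0.1723] [0.086 0.085 0.008]
```

Request:
send_rows --moves '[-0.02,-0.012,0,0,0,0,-0.054,-0.032,0,0,0,0,-0.088,-0.052,0,0,0,0,-0.122,-0.072,0,0,0,0,-0.156,-0.092,0,0,0,0]'

```text
clock: 7.08
tool_pos: [0.5321, 0.0208, 0.1762]
eef_rot: [0.706, 0.708, 0.003, 0.002]
contact_force: [0.1, -1.2, -0.1]
opening: 0.996
```

```bash
python3 go.py .461 -.0926 .16
```

```text
t 7.08 pos [0.5321 0.0208 0.1762] F [ 0.14 -1.18 -0.08] open 0.996
shift [-0.1133 -0.0714  0.0154] rot [ 0.41 -0.15  0.1 ] q [-0.13  0.7   0.01  1.94 -0.02  0.5  -0.11]
```

Request:
send_rows --moves '[-0.03,-0.019,0.004,0,0,0,-0.06,-0.038,0.008,0,0,0,-0.09,-0.057,0.012,0,0,0,-0.108,-0.068,0.015,0,0,0,-0.113,-0.071,0.015,0,0,0]'

```text
clock: 7.5
tool_pos: [0.4584, -0.0963, 0.16]
eef_rot: [0.709, 0.706, 0.001, 0.001]
contact_force: [-0.3, -0.0, -0.6]
opening: 0.995
```

```bash
python3 go.py .461 -.0926 .085; python3 wm.py .461 -.0926 .09 .016
```

```text
t 7.5 pos [ 0.4584 -0.0963  0.16  ] F [-0.33 -0.04 -0.6 ] open 0.995
shift [0.0037 0.0023 0.075 ] rot [ 0.21 -0.03 -0.26] q [ 0.12  0.67 -0.02  2.13  0.04  0.33  0.06]
top 1575 [ 0.4611 -0.0911  0.0887] [ 0.461  -0.091   0.0887] [ 0.4614 -0.0917] [0.031 0.031 0.004]
disc 4865 [ 0.6645 -0.1027  0.0146] [ 0.6657 -0.1042] [0.078 0.077 0.007]
disc 6035 [ 0.6479 -0.0092  0.0146] [ 0.6487 -0.0093] [0.073 0.077 0.007]
disc 335 [0.6361 0.0503 0.0146] [0.6362 0.0498] [0.04  0.006 0.006]
```

Request:
send_rows --moves '[0.004,0.002,0.01,0,0,-0.3,0.004,0.002,0.03,0,0,-0.3,0.004,0.002,0.05,0,0,-0.3,0.004,0.002,0.068,0,0,-0.3,0.004,0.002,0.075,0,0,-0.3]'

```text
clock: 7.97
tool_pos: [0.4627, -0.0888, 0.0829]
eef_rot: [0.705, 0.709, 0.002, 0.0]
contact_force: [-0.4, -0.3, 0.2]
opening: 1.004
```

Request:
send_rows --moves '[0,0,0,0,0,0,0,0,0,0,0,0,0,0,0,0,0,0,0,0,0,0,0,0,0,0,0,0,0,0]' --claw 1 --grip_force 20

```text
clock: 8.38
tool_pos: [0.4633, -0.0887, 0.0836]
eef_rot: [0.705, 0.709, 0.003, 0.001]
contact_force: [-0.1, 0.2, -0.6]
opening: 0.645
```

Request:
send_rows --moves '[0,0,0,0,0,0,0,0,0,0,0,0,0,0,0,0,0,0,0,0,0,0,0,0,0,0,0,0,0,0]'

```text
clock: 8.8
tool_pos: [0.4629, -0.0888, 0.0838]
eef_rot: [0.705, 0.709, 0.003, 0.001]
contact_force: [-1.6, -0.2, 1.8]
opening: 0.349
```

```bash
python3 go.py .6365 .083 .135
python3 - <<'E'
from h import *
p=snap('wrist','w6.png')
E
```

```text
t 8.8 pos [ 0.4629 -0.0888  0.0838] F [-1.58 -0.24  1.84] open 0.349
shift [ 0.171   0.1747 -0.0498] rot [ 0.3  -0.14  0.31] q [ 0.1   0.83 -0.01  2.16  0.05  0.14  0.05]
```

View pics/w6.png

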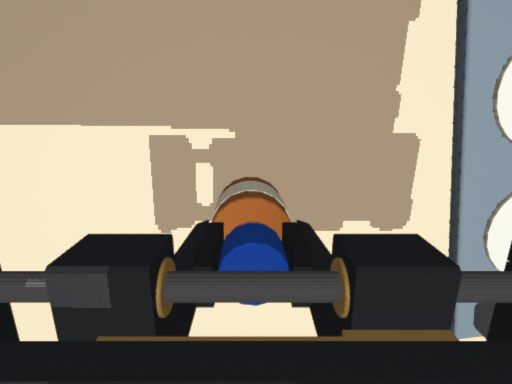

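The grip is on the cap at opening 0.349 (30.7 mm). It sits about 3 mm off-centre along y, so I'll correct for that when placing. Lift.

Request:
send_rows --moves '[0,0,-0.003,0,0,0,0,0,-0.012,0,0,0,0,0,-0.025,0,0,0,0,0,-0.038,0,0,0,0,0,-0.048,0,0,0]'

```text
clock: 9.27
tool_pos: [0.4629, -0.089, 0.1331]
eef_rot: [0.705, 0.709, 0.003, 0.001]
contact_force: [0.7, -0.7, -1.0]
opening: 0.353
```

```bash
python3 go.py .6365 .086 .135
```

```text
t 9.27 pos [ 0.4629 -0.089   0.1331] F [ 0.66 -0.73 -1.  ] open 0.353
shift [ 0.1741  0.1745 -0.0004] rot [ 0.35 -0.14  0.31] q [ 0.11  0.73 -0.02  2.14  0.04  0.26  0.05]
```

Request:
send_rows --moves '[0.01,0.01,0,0,0,0,0.032,0.032,0,0,0,0,0.056,0.056,0,0,0,0,0.08,0.08,0,0,0,0,0.104,0.104,0,0,0,0]'

```text
clock: 9.68
tool_pos: [0.5679, 0.0182, 0.1341]
eef_rot: [0.705, 0.709, 0.004, 0.001]
contact_force: [0.7, -0.5, -1.7]
opening: 0.353
```

```bash
python3 go.py .6365 .086 .133
```

```text
t 9.68 pos [0.5679 0.0182 0.1341] F [ 0.72 -0.48 -1.72] open 0.353
shift [0.0674 0.069  0.0018] rot [ 0.38 -0.19  0.35] q [-0.12  0.8   0.01  1.86 -0.02  0.48 -0.08]
```

Request:
send_rows --moves '[0.02,0.02,0,0,0,0,0.042,0.042,0,0,0,0,0.06,0.06,0,0,0,0,0.0674,0.069,0,0,0,0,0.0674,0.069,0,0,0,0]'

```text
clock: 10.1
tool_pos: [0.6387, 0.0914, 0.1346]
eef_rot: [0.703, 0.711, 0.006, 0.001]
contact_force: [-0.4, 0.2, -1.0]
opening: 0.356
```

```bash
python3 go.py .6365 .086 .100
python3 - <<'E'
from h import *
p=snap('side','d7.png');W=cloud(p).reshape(-1,3)
# held bottle body
P=W[(np.hypot(W[:,0]-.6365,W[:,1]-.083)<.045)&(W[:,2]>.052)&(W[:,2]<.095)]
print(len(P),P.mean(0).round(4) if len(P) else '')
p=snap('scene');W=cloud(p).reshape(-1,3)
P=W[(np.hypot(W[:,0]-.6365,W[:,1]-.083)<.045)&(W[:,2]>.055)&(W[:,2]<.095)]
from scipy.optimize import least_squares
f=least_squares(lambda c:np.hypot(P[:,0]-c[0],P[:,1]-c[1])-.024,[.6365,.083],loss='soft_l1',f_scale=.002);print('scene body',len(P),f.x.round(4))
E
```

```text
t 10.1 pos [0.6387 0.0914 0.1346] F [-0.41  0.2  -1.  ] open 0.356
shift [-0.0056 -0.0026  0.0345] rot [ 0.56 -0.39  0.64] q [-0.23  0.87  0.03  1.62 -0.05  0.64 -0.16]
192 [0.6338 0.0698 0.0744]
scene body 367 [0.635  0.0847]
```

View pics/d7.png

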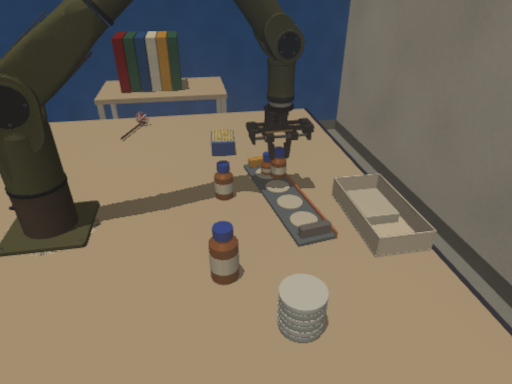

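The bottle hovers over disc 2. The tool overshot by about 6 mm, so I correct while lowering.

Request:
send_rows --moves '[-0.003,-0.001,0,0.2,-0.2,0.3,-0.0056,-0.0026,0.004,0.2,-0.2,0.3,-0.0056,-0.0026,0.012,0.2,-0.2,0.3,-0.0056,-0.0026,0.02,0.2,-0.2,0.3,-0.0056,-0.0026,0.026,0.2,-0.2,0.3]'

```text
clock: 10.62
tool_pos: [0.6326, 0.0804, 0.107]
eef_rot: [0.707, 0.707, -0.0, 0.0]
contact_force: [-1.2, 0.2, -1.0]
opening: 0.357
```

```bash
python3 go.py .6365 .086 .0998
```

```text
t 10.62 pos [0.6326 0.0804 0.107 ] F [-1.25  0.21 -1.02] open 0.357
shift [0.0056 0.0039 0.0072] rot [0.01 0.05 0.06] q [-0.22  0.91  0.03  1.64 -0.04  0.59 -0.16]
```

Request:
send_rows --moves '[0.003,0.002,0,0,0,0,0.003,0.002,0,0,0,0,0.004,0.003,0,0,0,0,0.004,0.003,0.001,0,0,0,0.004,0.003,0.001,0,0,0]'

```text
clock: 11.03
tool_pos: [0.6359, 0.0846, 0.1061]
eef_rot: [0.707, 0.708, 0.0, 0.001]
contact_force: [0.4, 0.4, -1.8]
opening: 0.355
```

```bash
python3 go.py .6365 .086 .0998
```

```text
t 11.03 pos [0.6359 0.0846 0.1061] F [ 0.43  0.36 -1.76] open 0.355
shift [0.0014 0.0006 0.0063] rot [0.04 0.04 0.07] q [-0.22  0.91  0.03  1.63 -0.05  0.6  -0.16]
```

Request:
send_rows --moves '[0.001,0.0005,0.002,0,0,0,0.0014,0.0006,0.004,0,0,0,0.0014,0.0006,0.005,0,0,0,0.0014,0.0006,0.006,0,0,0,0.0014,0.0006,0.0067,0,0,0]'

```text
clock: 11.45
tool_pos: [0.6364, 0.086, 0.0999]
eef_rot: [0.707, 0.708, -0.0, 0.0]
contact_force: [-2.3, -0.8, 8.1]
opening: 0.349
```

```bash
python3 go.py .6365 .086 .0998
```

```text
t 11.45 pos [0.6364 0.086  0.0999] F [-2.29 -0.76  8.1 ] open 0.349
shift [0.     0.0001 0.0001] rot [0.03 0.04 0.07] q [-0.22  0.92  0.03  1.63 -0.05  0.59 -0.17]
```

Contact at the expected height, 8 N. Release and retreat.

Request:
send_rows --moves '[0,0,0,0,0,0,0,0,0,0,0,0,0,0,0,0,0,0,0,0,0,0,0,0,0,0,0,0,0,0]' --claw -1

```text
clock: 11.87
tool_pos: [0.6365, 0.0859, 0.0998]
eef_rot: [0.707, 0.708, -0.0, 0.001]
contact_force: [-0.3, -0.3, -0.1]
opening: 0.709
```

Request:
send_rows --moves '[0,0,0,0,0,0,0,0,-0.015,0,0,0,0,0,-0.035,0,0,0,0,0,-0.06,0,0,0,0,0,-0.09,0,0,0]'

```text
clock: 12.28
tool_pos: [0.6353, 0.0859, 0.1895]
eef_rot: [0.707, 0.708, -0.001, -0.0]
contact_force: [1.3, 0.1, 0.7]
opening: 0.996
```

```bash
python3 go.py .469 .0787 .185; python3 wm.py .6365 .083 .106 .016
```

```text
t 12.28 pos [0.6353 0.0859 0.1895] F [1.34 0.12 0.73] open 0.996
shift [-0.007  -0.1663  0.0049] rot [-0.14  0.07  0.07] q [-0.23  0.8   0.04  1.59 -0.04  0.76 -0.17]
top 1371 [0.6341 0.0836 0.1047] [0.634  0.0837 0.1047] [0.634  0.0831] [0.031 0.031 0.005]
disc 1755 [ 0.6649 -0.0917  0.0147] [ 0.6652 -0.0897] [0.078 0.048 0.007]
disc 2507 [ 0.6507 -0.0007  0.0147] [0.6509 0.0008] [0.078 0.054 0.007]
disc 1544 [0.6404 0.0972 0.0146] [0.6369 0.0865] [0.076 0.068 0.007]
disc 4221 [0.6208 0.1847 0.0139] [0.6213 0.1824] [0.092 0.082 0.008]
```

Bottle 2 stands at (.634,.083). Next, bottle 3.

Request:
send_rows --moves '[-0.001,-0.015,0,0,0,0,-0.002,-0.045,0,0,0,0,-0.003,-0.08,0,0,0,0,-0.005,-0.115,0.002,0,0,0,-0.006,-0.142,0.003,0,0,0]'

```text
clock: 12.75
tool_pos: [0.4944, 0.0797, 0.1922]
eef_rot: [0.707, 0.707, 0.003, 0.003]
contact_force: [0.0, 0.4, 0.3]
opening: 1.003
```

Request:
send_rows --moves '[0,-0.01,0,0,0,0,0,-0.018,0,0,0,0,0,-0.021,0,0,0,0,0,-0.021,0,0,0,0,0,-0.021,0,0,0,0]'

```text
clock: 13.17
tool_pos: [0.4749, 0.08, 0.1922]
eef_rot: [0.707, 0.707, 0.004, 0.003]
contact_force: [0.7, 0.5, -0.2]
opening: 1.001
```

```bash
python3 go.py .469 .0787 .108; python3 wm.py .469 .0787 .112 .019
```

```text
t 13.17 pos [0.4749 0.08   0.1922] F [ 0.66  0.55 -0.22] open 1.001
shift [-0.0013 -0.0067  0.0841] rot [ 0.55 -0.04  0.04] q [-0.29  0.62  0.04  2.08 -0.05  0.43 -0.21]
top 2017 [0.4687 0.0805 0.1107] [0.4688 0.0806 0.1107] [0.4684 0.0801] [0.037 0.037 0.005]
disc 255 [ 0.6363 -0.1086  0.0146] [ 0.6391 -0.1056] [0.023 0.033 0.006]
disc 1570 [0.6526 0.004  0.0147] [ 0.6502 -0.002 ] [0.063 0.06  0.006]
disc 1598 [0.6265 0.0923 0.0145] [0.6369 0.0829] [0.073 0.078 0.008]
disc 2896 [0.6138 0.178  0.0145] [0.6228 0.1786] [0.076 0.077 0.007]
```

Request:
send_rows --moves '[-0.001,-0.003,0.004,0.3,0,0,-0.001,-0.006,0.012,0.5,0,0,-0.001,-0.0065,0.025,0.5,0,0,-0.001,-0.0065,0.036,0.5,0,0,-0.001,-0.0065,0.036,0.5,0,0]'

```text
clock: 13.63
tool_pos: [0.4677, 0.0787, 0.1539]
eef_rot: [0.707, 0.707, -0.001, -0.001]
contact_force: [-1.3, 0.4, 0.9]
opening: 0.996
```

```bash
python3 go.py .4687 .079 .107
```

```text
t 13.63 pos [0.4677 0.0787 0.1539] F [-1.28  0.41  0.86] open 0.996
shift [0.0003 0.0012 0.0469] rot [-0.17  0.    0.03] q [-0.28  0.69  0.03  2.12 -0.05  0.34 -0.21]
```

Request:
send_rows --moves '[0,0.001,0.008,-0.1,0,0,0,0.001,0.022,-0.1,0,0,0,0.001,0.036,-0.1,0,0,0,0.001,0.045,-0.1,0,0,0,0.001,0.045,-0.1,0,0]'

```text
clock: 14.05
tool_pos: [0.4679, 0.0785, 0.1073]
eef_rot: [0.707, 0.707, -0.002, -0.001]
contact_force: [0.5, -0.3, -0.7]
opening: 0.999
```

Request:
send_rows --moves '[0,0,0,0,0,0,0,0,0,0,0,0,0,0,0,0,0,0,0,0,0,0,0,0,0,0,0,0,0,0]' --claw 1 --grip_force 25

```text
clock: 14.47
tool_pos: [0.4681, 0.0786, 0.1078]
eef_rot: [0.707, 0.707, -0.001, -0.001]
contact_force: [-0.4, 0.2, -0.0]
opening: 0.648
```

Request:
send_rows --moves '[0,0,0,0,0,0,0,0,0,0,0,0,0,0,0,0,0,0,0,0,0,0,0,0,0,0,0,0,0,0]'

```text
clock: 14.88
tool_pos: [0.4684, 0.0786, 0.1079]
eef_rot: [0.707, 0.707, -0.001, -0.001]
contact_force: [0.9, -0.2, 2.2]
opening: 0.421
```

```bash
python3 go.py .651 -.011 .16
```

```text
t 14.88 pos [0.4684 0.0786 0.1079] F [ 0.88 -0.2   2.19] open 0.421
shift [-0.0897  0.1824 -0.0524] rot [-0.13  0.02  0.03] q [-0.27  0.79  0.02  2.14 -0.05  0.22 -0.21]
```

Bottle 3 is gripped (37 mm) and centred. Lift and carry.

Request:
send_rows --moves '[0,0,-0.003,0,0,0,0,0,-0.012,0,0,0,0,0,-0.025,0,0,0,0,0,-0.038,0,0,0,0,0,-0.048,0,0,0]'

```text
clock: 15.3
tool_pos: [0.4684, 0.0786, 0.1572]
eef_rot: [0.707, 0.707, -0.001, -0.001]
contact_force: [0.2, -0.2, -1.4]
opening: 0.423
```

Request:
send_rows --moves '[-0.004,0.008,0,0,0,0,-0.012,0.024,0,0,0,0,-0.024,0.048,0,0,0,0,-0.036,0.073,0,0,0,0,-0.048,0.098,0,0,0,0]'

```text
clock: 15.72
tool_pos: [0.5675, 0.0295, 0.157]
eef_rot: [0.707, 0.707, -0.001, -0.001]
contact_force: [1.4, -0.1, -0.5]
opening: 0.419
```

```bash
python3 go.py .651 -.011 .155
```

```text
t 15.72 pos [0.5675 0.0295 0.157 ] F [ 1.39 -0.06 -0.54] open 0.419
shift [-0.0406  0.0835  0.0018] rot [-0.14  0.03  0.02] q [-0.14  0.76  0.02  1.84 -0.02  0.54 -0.11]
```

Request:
send_rows --moves '[-0.012,0.024,0,0,0,0,-0.024,0.048,0,0,0,0,-0.034,0.07,0,0,0,0,-0.039,0.081,0,0,0,0,-0.0395,0.082,0,0,0,0]'

```text
clock: 16.13
tool_pos: [0.652, -0.0128, 0.1565]
eef_rot: [0.708, 0.706, -0.001, 0.001]
contact_force: [-0.3, -0.8, -1.2]
opening: 0.421
```

Request:
send_rows --moves '[0,0,0,0,0,0,0,0,0,0,0,0,0,0,0,0,0,0,0,0,0,0,0,0,0,0,0,0,0,0]'

```text
clock: 16.55
tool_pos: [0.6514, -0.0122, 0.1566]
eef_rot: [0.708, 0.706, -0.001, 0.0]
contact_force: [-0.6, 0.1, -1.9]
opening: 0.42
```

```bash
python3 go.py .651 -.011 .124;python3 - <<'E'
from h import *
from scipy.optimize import least_squares
for n in ['scene','side']:
  p=snap(n,n+'8.png');W=cloud(p).reshape(-1,3)
  P=W[(np.hypot(W[:,0]-.651,W[:,1]+.011)<.045)&(W[:,2]>.055)&(W[:,2]<.11)]
  f=least_squares(lambda c:np.hypot(P[:,0]-c[0],P[:,1]-c[1])-.028,[.651,-.011],loss='soft_l1',f_scale=.002);print(n,'body',len(P),f.x.round(4))
E
```

```text
t 16.55 pos [ 0.6514 -0.0122  0.1566] F [-0.62  0.12 -1.86] open 0.42
shift [ 0.0012 -0.0004  0.0326] rot [-0.04  0.11 -0.1 ] q [-0.06  0.85  0.01  1.57 -0.01  0.72 -0.05]
scene body 587 [ 0.6509 -0.0122]
side body 336 [ 0.6522 -0.0118]
```

View pics/side8.png

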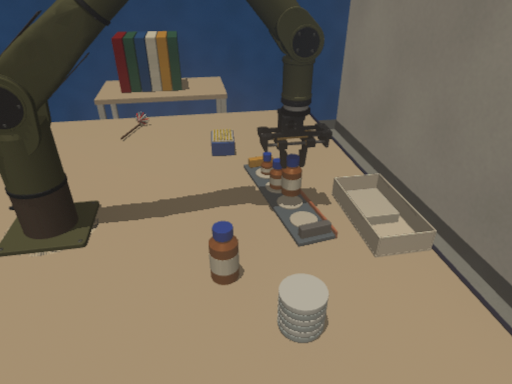

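Bottle 3 hovers over the third disc at (291,180), and both cameras put its axis at (.6515,-.012). Lowering by 32.5 mm.

Request:
send_rows --moves '[0.001,0,0.008,0,0,0,0.001,0,0.018,0,0,0,0.001,0,0.026,0,0,0,0.001,0,0.03,0,0,0,0.001,0,0.031,0,0,0]'

```text
clock: 17.07
tool_pos: [0.6509, -0.0115, 0.1241]
eef_rot: [0.708, 0.706, -0.002, -0.0]
contact_force: [-0.0, -0.6, -1.2]
opening: 0.422
```

Request:
send_rows --moves '[0,0,0.0005,0,0,0,0,0,0.001,0,0,0,0,0,0.0015,0,0,0,0,0,0.002,0,0,0,0,0,0.002,0,0,0]'

```text
clock: 17.48
tool_pos: [0.6514, -0.0118, 0.1239]
eef_rot: [0.708, 0.706, -0.001, 0.0]
contact_force: [-2.2, -0.4, 9.6]
opening: 0.421
```

```bash
python3 go.py .651 -.011 .124
```

```text
t 17.48 pos [ 0.6514 -0.0118  0.1239] F [-2.19 -0.37  9.64] open 0.421
shift [ 0.0008 -0.0004 -0.0001] rot [-0.07  0.14 -0.13] q [-0.06  0.9   0.01  1.59 -0.01  0.66 -0.05]
```

It stands with 9.6 N of contact. Release.

Request:
send_rows --moves '[0,0,0,0,0,0,0,0,0,0,0,0,0,0,0,0,0,0,0,0,0,0,0,0,0,0,0,0,0,0]' --claw -1

```text
clock: 17.9
tool_pos: [0.6514, -0.0117, 0.1237]
eef_rot: [0.708, 0.706, -0.001, 0.0]
contact_force: [0.5, -0.6, -0.7]
opening: 0.776
```

Request:
send_rows --moves '[0,0,0,0,0,0,0,0,-0.015,0,0,0,0,0,-0.035,0,0,0,0,0,-0.06,0,0,0,0,0,-0.09,0,0,0]'

```text
clock: 18.32
tool_pos: [0.6504, -0.0115, 0.2132]
eef_rot: [0.708, 0.706, -0.003, -0.001]
contact_force: [0.1, -0.2, 0.8]
opening: 0.999
```

```bash
python3 go.py .4327 -.2642 .21; python3 wm.py .651 -.011 .128 .019
```

```text
t 18.32 pos [ 0.6504 -0.0115  0.2132] F [ 0.1  -0.21  0.8 ] open 0.999
shift [-0.2532 -0.2171  0.0049] rot [-0.28  0.14 -0.12] q [-0.06  0.78  0.02  1.53 -0.01  0.83 -0.05]
top 1938 [ 0.6512 -0.0099  0.1267] [ 0.651  -0.0098  0.1267] [ 0.651  -0.0105] [0.037 0.037 0.005]
disc 2709 [ 0.6653 -0.1035  0.0147] [ 0.6647 -0.103 ] [0.076 0.071 0.007]
disc 812 [0.6462 0.1063 0.0145] [0.6373 0.1024] [0.074 0.04  0.007]
disc 691 [0.622  0.1481 0.0147] [0.6217 0.1472] [0.056 0.014 0.005]
```

Request:
send_rows --moves '[-0.012,-0.01,0,0,0,0,-0.036,-0.031,0,0,0,0,-0.062,-0.053,0,0,0,0,-0.088,-0.075,0,0,0,0,-0.114,-0.098,0,0,0,0]'

```text
clock: 18.78
tool_pos: [0.5552, -0.1262, 0.2199]
eef_rot: [0.708, 0.706, 0.002, 0.004]
contact_force: [-0.1, -0.7, 0.2]
opening: 0.997
```

Request:
send_rows --moves '[-0.026,-0.022,0,0,0,0,-0.052,-0.044,0,0,0,0,-0.078,-0.067,0,0,0,0,-0.1,-0.086,0,0,0,0,-0.11,-0.094,0,0,0,0]'

```text
clock: 19.2
tool_pos: [0.4572, -0.2399, 0.2194]
eef_rot: [0.71, 0.704, 0.0, 0.003]
contact_force: [0.5, -0.7, -0.9]
opening: 1.002
```

```bash
python3 go.py .4327 -.2642 .195; python3 wm.py .4327 -.2642 .136 .022
```

```text
t 19.2 pos [ 0.4572 -0.2399  0.2194] F [ 0.47 -0.73 -0.9 ] open 1.002
shift [-0.0243 -0.0245  0.0244] rot [ 0.3   0.25 -0.45] q [ 0.42  0.61 -0.04  1.95  0.04  0.58  0.34]
top 2432 [ 0.4327 -0.2621  0.1347] [ 0.4327 -0.262   0.1347] [ 0.4325 -0.263 ] [0.043 0.043 0.005]
disc 4645 [ 0.6645 -0.1051  0.0146] [ 0.6658 -0.1076] [0.079 0.067 0.007]
```

Request:
send_rows --moves '[-0.008,-0.008,0.005,0.2,0.1,-0.4,-0.017,-0.017,0.01,0.2,0.1,-0.4,-0.022,-0.022,0.015,0.2,0.1,-0.4,-0.0235,-0.0235,0.018,0.2,0.1,-0.4,-0.0235,-0.0235,0.018,0.2,0.1,-0.4]'

```text
clock: 19.67
tool_pos: [0.4326, -0.2642, 0.2006]
eef_rot: [0.708, 0.706, -0.001, 0.001]
contact_force: [0.2, 0.2, 0.2]
opening: 1.002
```

Request:
send_rows --moves '[0,0,0,0,0,0,0,0,0,0,0,0,0,0,0,0,0,0,0,0,0,0,0,0,0,0,0,0,0,0]'

```text
clock: 20.08
tool_pos: [0.4329, -0.2639, 0.2007]
eef_rot: [0.708, 0.706, -0.001, 0.001]
contact_force: [-0.6, 0.6, -0.1]
opening: 0.996
```

```bash
python3 go.py .4327 -.264 .131
```

```text
t 20.08 pos [ 0.4329 -0.2639  0.2007] F [-0.62  0.62 -0.09] open 0.996
shift [ 0.0001 -0.0003  0.0697] rot [ 0.02  0.15 -0.15] q [ 0.48  0.63 -0.05  1.99  0.06  0.52  0.39]
```

Request:
send_rows --moves '[0,0,0.01,0,0,0,0,0,0.03,0,0,0,0,0,0.05,0,0,0,0,0,0.064,0,0,0,0,0,0.067,0,0,0]'

```text
clock: 20.5
tool_pos: [0.4322, -0.2634, 0.1319]
eef_rot: [0.708, 0.706, -0.001, -0.001]
contact_force: [0.4, -0.2, -0.3]
opening: 1.004
```

Request:
send_rows --moves '[0,0,0,0,0,0,0,0,0,0,0,0,0,0,0,0,0,0,0,0,0,0,0,0,0,0,0,0,0,0]' --claw 1 --grip_force 30

```text
clock: 20.92
tool_pos: [0.4326, -0.2637, 0.1327]
eef_rot: [0.708, 0.706, -0.001, 0.0]
contact_force: [0.6, -0.4, 0.3]
opening: 0.644
```

Request:
send_rows --moves '[0,0,0,0,0,0,0,0,0,0,0,0,0,0,0,0,0,0,0,0,0,0,0,0,0,0,0,0,0,0]'

```text
clock: 21.33
tool_pos: [0.4328, -0.2638, 0.1331]
eef_rot: [0.708, 0.706, -0.001, 0.001]
contact_force: [-0.1, 0.7, 5.9]
opening: 0.492
```

```bash
python3 go.py .665 -.1035 .18
```

```text
t 21.33 pos [ 0.4328 -0.2638  0.1331] F [-0.11  0.73  5.88] open 0.492
shift [ 0.1608  0.2318 -0.0474] rot [-0.03  0.12 -0.13] q [ 0.48  0.75 -0.03  2.03  0.07  0.35  0.38]
```

Bottle 4 is gripped (43 mm) and centred. Lift and carry.

Request:
send_rows --moves '[0,0,-0.003,0,0,0,0,0,-0.012,0,0,0,0,0,-0.025,0,0,0,0,0,-0.038,0,0,0,0,0,-0.05,0,0,0]'

```text
clock: 21.75
tool_pos: [0.4326, -0.2636, 0.1839]
eef_rot: [0.708, 0.706, -0.001, 0.0]
contact_force: [-0.0, 0.9, -1.8]
opening: 0.49
```

Request:
send_rows --moves '[0.006,0.008,0,0,0,0,0.018,0.026,0,0,0,0,0.035,0.05,0,0,0,0,0.052,0.075,0,0,0,0,0.07,0.1,0,0,0,0]'

```text
clock: 22.17
tool_pos: [0.5339, -0.1923, 0.1834]
eef_rot: [0.708, 0.706, -0.001, -0.0]
contact_force: [-0.1, -1.0, -1.8]
opening: 0.488
```

```bash
python3 go.py .665 -.1035 .184
```

```text
t 22.17 pos [ 0.5339 -0.1923  0.1834] F [-0.11 -1.01 -1.78] open 0.488
shift [ 0.0891  0.1309 -0.0009] rot [-0.09  0.08 -0.14] q [ 0.27  0.72 -0.02  1.82  0.02  0.6   0.24]
```

Request:
send_rows --moves '[0.018,0.026,0,0,0,0,0.036,0.052,0,0,0,0,0.054,0.078,0,0,0,0,0.072,0.104,0,0,0,0,0.082,0.12,0,0,0,0]'

```text
clock: 22.58
tool_pos: [0.657, -0.1053, 0.1824]
eef_rot: [0.706, 0.708, 0.001, -0.001]
contact_force: [0.7, 1.7, -2.3]
opening: 0.491
```

Request:
send_rows --moves '[0.002,0.003,0,0,0,0,0.003,0.005,0,0,0,0,0.003,0.005,0,0,0,0,0.003,0.005,0,0,0,0,0.003,0.005,0,0,0,0]'

```text
clock: 23.0
tool_pos: [0.6605, -0.1042, 0.1823]
eef_rot: [0.707, 0.707, -0.0, -0.001]
contact_force: [0.0, 0.3, -1.7]
opening: 0.493
```

```bash
python3 go.py .665 -.1035 .149;python3 - <<'E'
from h import *
from scipy.optimize import least_squares
for n in ['scene','side']:
  p=snap(n,n+'9.png');W=cloud(p).reshape(-1,3)
  P=W[(np.hypot(W[:,0]-.665,W[:,1]+.1035)<.05)&(W[:,2]>.06)&(W[:,2]<.135)]
  f=least_squares(lambda c:np.hypot(P[:,0]-c[0],P[:,1]-c[1])-.032,[.665,-.1035],loss='soft_l1',f_scale=.002);print(n,'body',len(P),f.x.round(4))
E
```

```text
t 23.0 pos [ 0.6605 -0.1042  0.1823] F [ 0.01  0.25 -1.74] open 0.493
shift [0.0007 0.0046 0.0333] rot [-0.1  -0.04 -0.02] q [ 0.08  0.84  0.01  1.5  -0.01  0.8   0.1 ]
scene body 913 [ 0.6594 -0.1043]
side body 616 [ 0.6606 -0.1035]
```

View pics/side9.png

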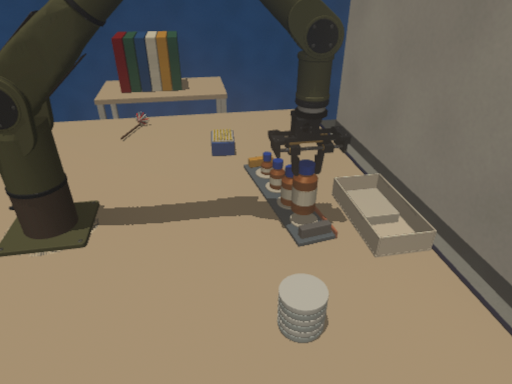

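Bottle 4 is over the last disc at (304,190), with its axis about 5 mm short in x. I correct that and lower.

Request:
send_rows --moves '[0.0005,0.002,0.004,0,0,0,0.0005,0.004,0.014,0,0,0,0.0005,0.0048,0.023,0,0,0,0.0005,0.0048,0.029,0,0,0,0.0005,0.0048,0.031,0,0,0]'

```text
clock: 23.52
tool_pos: [0.6646, -0.103, 0.1493]
eef_rot: [0.707, 0.707, -0.001, -0.002]
contact_force: [-1.2, 0.7, 4.3]
opening: 0.49
```

```bash
python3 go.py .665 -.1035 .149
```

```text
t 23.52 pos [ 0.6646 -0.103   0.1493] F [-1.18  0.65  4.33] open 0.49
shift [-0.0005  0.0004  0.0003] rot [-0.25 -0.1   0.01] q [ 0.08  0.89  0.01  1.5  -0.01  0.76  0.09]
```

Request:
send_rows --moves '[0,0,0.0005,0,0,0,0,0,0.001,0,0,0,0,0,0.001,0,0,0,0,0,0.001,0,0,0,0,0,0.001,0,0,0]'

```text
clock: 23.93
tool_pos: [0.6647, -0.1028, 0.1493]
eef_rot: [0.707, 0.707, -0.001, -0.002]
contact_force: [-1.9, 0.0, 5.5]
opening: 0.488
```

```bash
python3 go.py .665 -.1035 .149
python3 - <<'E'
from h import *
snap('scene','s10.png')
E
```

```text
t 23.93 pos [ 0.6647 -0.1028  0.1493] F [-1.94  0.01  5.49] open 0.488
shift [-0.0007  0.0003  0.0003] rot [-0.22 -0.1   0.01] q [ 0.08  0.89  0.01  1.5  -0.01  0.75  0.09]
```

View pics/s10.png

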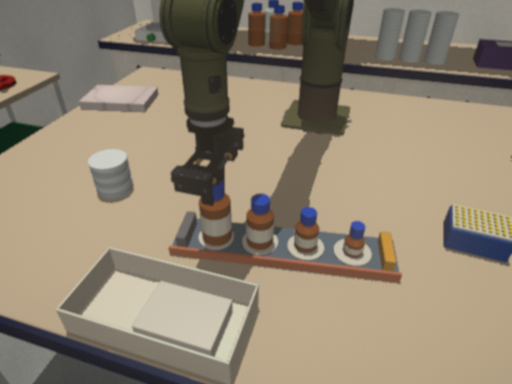

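The scene view shows all four bottles standing on their discs at (216,235), (260,240), (307,245) and (354,250), in the right order. Release and rise.

Request:
send_rows --moves '[0,0,0,0,0,0,0,0,0,0,0,0,0,0,0,0,0,0,0,0,0,0,0,0,0,0,0,0,0,0]' --claw -1

```text
clock: 24.4
tool_pos: [0.6647, -0.1029, 0.1492]
eef_rot: [0.707, 0.707, -0.001, -0.002]
contact_force: [-0.4, -0.4, 0.4]
opening: 0.841
```

Request:
send_rows --moves '[0,0,0,0,0,0,0,0,-0.015,0,0,0,0,0,-0.035,0,0,0,0,0,-0.06,0,0,0,0,0,-0.09,0,0,0]'

```text
clock: 24.82
tool_pos: [0.6641, -0.1029, 0.2386]
eef_rot: [0.707, 0.707, -0.002, -0.003]
contact_force: [0.5, 0.5, -0.2]
opening: 1.0
```

Request:
send_rows --moves '[0,-0.02,-0.01,0,0,0,0,-0.05,-0.02,0,0,0,0,-0.08,-0.02,0,0,0,0,-0.11,-0.02,0,0,0,0,-0.12,-0.02,0,0,0]'

```text
clock: 25.23
tool_pos: [0.5396, -0.1035, 0.2598]
eef_rot: [0.707, 0.707, -0.003, -0.005]
contact_force: [-0.6, 0.1, -0.8]
opening: 1.001
```

Request:
send_rows --moves '[0,0,0,0,0,0,0,0,0,0,0,0,0,0,0,0,0,0,0,0,0,0,0,0,0,0,0,0,0,0]'

```text
clock: 25.65
tool_pos: [0.5407, -0.1033, 0.2595]
eef_rot: [0.707, 0.707, -0.003, -0.004]
contact_force: [0.2, -0.1, -0.0]
opening: 1.002
```

Run:
```python
from h import *
from scipy.optimize import least_squares
print(r.get_state()['tool_pos'],r.get_state()['clock'])
T=[(1,.622,.1775,.086,.02),(2,.6365,.083,.106,.024),(3,.651,-.011,.128,.028),(4,.665,-.1035,.152,.032)]
for n in ['scene','side']:
  p=snap(n,n+'11.png');W=cloud(p).reshape(-1,3)
  for b,x,y,h,rb in T:
    near=np.hypot(W[:,0]-x,W[:,1]-y)<.045
    P=W[near&(W[:,2]>.024)&(W[:,2]<h-.044)]
    f=least_squares(lambda c:np.hypot(P[:,0]-c[0],P[:,1]-c[1])-rb,[x,y],loss='soft_l1',f_scale=.002)
    Q=W[near&(abs(W[:,2]-h)<.003)]
    print(n,b,'body',f.x.round(4),'d mm',(1000*np.hypot(*(f.x-[x,y]))).round(1),'top',len(Q),Q.mean(0).round(4) if len(Q) else '')
  D=W[(np.hypot(W[:,0]-.56,W[:,1]+.42)<.08)&(W[:,2]>.085)];print('dish',D.mean(0).round(4))
```

```text
[ 0.54071866 -0.1032904   0.25954232] 25.65
scene 1 body [0.6213 0.1768] d mm 1.0 top 119 [0.6236 0.1766 0.086 ]
scene 2 body [0.6335 0.0817] d mm 3.3 top 147 [0.6356 0.0822 0.106 ]
scene 3 body [ 0.6506 -0.0118] d mm 0.9 top 203 [ 0.6529 -0.0111  0.1281]
scene 4 body [ 0.663  -0.1028] d mm 2.2 top 261 [ 0.6655 -0.1015  0.152 ]
dish [ 0.5661 -0.4232  0.09  ]
side 1 body [0.6217 0.1773] d mm 0.3 top 31 [0.6215 0.1744 0.0856]
side 2 body [0.6347 0.0824] d mm 2.0 top 46 [0.6336 0.0786 0.1056]
side 3 body [ 0.6516 -0.0113] d mm 0.7 top 75 [ 0.6507 -0.0145  0.1278]
side 4 body [ 0.664  -0.1022] d mm 1.6 top 126 [ 0.6631 -0.1056  0.1517]
dish [ 0.5614 -0.4297  0.0901]
```

View pics/scene11.png

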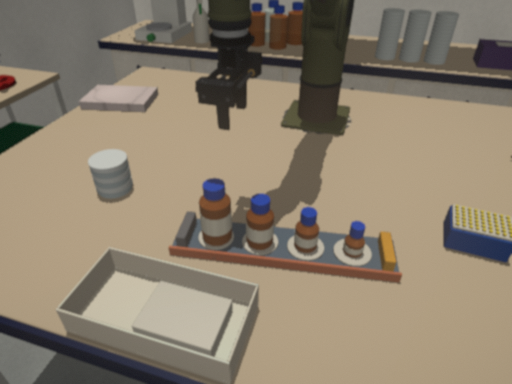

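The picture shows all four bottles upright and centred, smallest at (355,242) by the yellow stop and largest at (215,215) by the grey. The dishes are unmoved and the arm is clear.

```bash
python3 -c "
from plant import r
print(r.finish_job())"
```

```text
the job is handed in; nothing more can be done
None
```

All four bottles now stand on their discs in order of size, from the smallest beside the yellow stop (robot's left, +y) to the largest at the grey end. I gripped each one by its cap from above. I set each down until I felt contact (5–10 N) at the expected height, and only then let go. The job was handed in at about 26 s of the 120 s allowed.

**Position:** after the last release, the scene and side cameras put each bottle axis within about 3.5 mm of its measured disc centre; the limit is 15 mm. Bottle 2 is the furthest off, at 2–3 mm.

**Height and tilt:** cap tops read 86, 106, 128 and 152 mm, which is what upright bottles on the discs should give. I judged uprightness from these heights and the pictures; I did not compute a tilt angle.

**Dishes and arm:** the stack of dishes reads within 1 mm of its starting position, and the arm is well clear of everything.

**Disagreements:** the cameras differed from each other by 1–4 mm. Bottle 2 was gripped about 3 mm off-centre, and the arm overshot by a few millimetres above its disc. I corrected both before setting it down. No check failed.

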